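# Fit the lever bar of the arbor press and lower its ram onto the stamp

## Robot

A 6-joint arm with a two-finger parallel gripper is mounted at the origin on the work surface. World frame = base frame: x ahead of the robot, y to its left, z up, the work surface at z = 0. Lengths are in mm, angles in rad, forces in N, time in s.
With the tool pointing down it reaches from about 325 to 875 mm from the base axis. Payload 4.4 kg.
Tool frame: the origin (TCP) lies on the centre line of the jaws, within the pads' length; the fingertips stand ahead of it and the grasp point (between the pads) lies 6 mm ahead of it (ctrl.tcp_to_tips is the z of the fingertips in the tool frame, in mm); z points along the fingers, y is the line along which they close (so a half turn about z gives the same grasp; the last joint's range is limited). The gripper opens to 85 mm and grips with 20 to 120 N. Pads are 22 mm wide; open, the fingers measure 114 mm over their backs; the gripper's body (76 mm by 85 mm) begins 54 mm behind the grasp point. The pads swing forward as they close: fully open they stand 13 mm farther back than shut.
Start: joints at [-1.294, 0.207, 1.542, -0, 1.393, -0.15], TCP at [238.015, -523.427, 228.582] pointing down, gripper open.
Joint ranges: [-2.73, 2.73], [-0.86, 2.22], [0.23, 2.46], [-1.11, 4.25], [0.08, 2.63], [-2.82, 2.82]. Speed limits (rad/s): [2.79, 2.79, 3.14, 3.14, 3.14, 3.14].

## Interface

Orientations are given as a 3x3 rotation matrix whose columns are the frame's x, y, z axes.
In Python, from plant import ctrl, sensors, optics gives the robot as it stands. Calls block until the motion is done:
- ctrl.move_ptp(position, orientation): joint-space move of the TCP to a pose.
- ctrl.move_l(position, rot=None, vel=150, threshold=None): straight line of the TCP; rot=None keeps the orientation; vel is the mean speed in mm/s. With threshold (N) it stops when the force on the tool has changed by that much, and returns True; else False.
- ctrl.set_joints(angles): joint-space move.
- ctrl.gripper_to(opening, force=None): finger opening in mm; force is the grip in N (None keeps the last); returns when the fingers have stopped.
- ctrl.hold(seconds).
- ctrl.solve_ik(position, orientation): joint angles nearest the present ones, or None.
- sensors.read_state(): the state.
- optics.grab_frame(name): name is "scene" or "side" or "wrist"; returns (picture, depth): 480x640x3 uint8, red, green, blue; 480x640 float32, mm along the optical axis (not along the pixel's ray), 0 where there is no reading.
- optics.camera_params(name): a dict with "mtx" (3x3 intrinsics, pixels), "R" (3x3) and "t" (3): a world point X has camera coordinates R X + t; the wrist camera has in their place "T_tool_cam" (4x4, takes a point from camera to tool coordinates, whose origin is the TCP and whose axes are the flange's). Camera axes: x right, y down, z forward; pixel columns grow to the right and rows downward; lengths in mm; the calibration is good to about 2 mm. A picture is of the moment at which its call begins: read the wrist's pose just before it. camera_params takes no time and is no camera call.
A pose or a line that the arm cannot do raises ctrl.MotionError and nothing moves.
- ctrl.finish_job(): hands the job in; it is judged then, once.
The state is a dict: "t": time; "q": joint angles; "qvel": joint speeds; "tau": joint torques, N m; "eef_pos": TCP position; "eef_rot": TCP orientation; "force": force on the tool from outside, world axes, zero at the start; "wrist_torque": the same for the moment, N m; "grip_width": finger opening in mm; "grasp_force": force on a finger pad.
Only numpy, scipy, OpenCV 4.12 (cv2) and the standard library are available. Lean on these libraries where they do the work, as an engineer would, in place of code of your own. Each camera call takes 0.05 s, during which the arm holds its last target. There are 200 camera calls.

## Task

Take the press's lever bar from under the small-parts drawer unit, pass its plain round end through the hole in the press's hub from the back of the press and push it fully home, shoulder against the hub. Then swing the lever's long end down until the ram rests on the brass stamp standing under it; move the ram by the lever only, and leave the stamp standing where it is and the other things on the bench in place.

Things in the scene. Friction and masses are not known exactly. Their poses are not given: they have to be found in the camera images.
- bar_plain (a point): The loose steel lever bar, 230 mm, about 0.4 kg: plain round shaft 16 mm across, 165 mm long (last 10 mm taper to 9 mm), then a darker flat grip 65 x 28 x 16 mm; the step between is the shoulder. This point is on its axis, 80 mm from the tip, 85 from the shoulder, 8 mm over the bench. x: tip to grip, z up. At the start it lies flat under the drawer unit, only 100-125 mm of the tip end showing.
- bar_grip (a point): Centre of the bar's flat grip, half-way up (8 mm over the bench as it lies), 32.5 mm from the shoulder, 117.5 mm along +x from bar_plain. x as for bar_plain, y across the 28 mm width, z through the 16 mm thickness. The grip is hidden under the drawer unit at the start.
- bar_shoulder (a point): Point on the bar's axis at the shoulder, where round shaft meets flat grip; 165 mm from the tip. Axes as for bar_plain.
- drawers: Grey small-parts drawer unit, fixed, 240 wide, 260 deep, 175 mm tall, on four 45 mm feet at its corners; the bar lies in the gap under it. Origin: on the bench below the middle of its front face. x into the unit, y along its front, z up; the front looks along -x, towards the middle of the bench.
- hub_hole (a point): Centre of the press's lever hub, a 40 mm steel cube on the shaft's end, 170 mm over the bench, 75 mm out from the press's middle, robot's side. An 18.5 mm round hole goes through along x (countersunk at the back); x points to the press's back. The bar enters from +x moving along -x and is home with its shoulder 20 mm along +x from here. y: shaft axis, away from the press. Turns with the hub.
- press_hub (a joint): Hub angle about the shaft (rad). 0: hole level; negative: its front end raised (start -0.22 to -0.02); positive: front end lowered. 1 rad lowers the ram 16 mm; the ram meets the stamp at about 0.35, and a stop is at 0.42. Friction of about 0.5 N m keeps it where it is left.
- ram_face (a point): Middle of the lower face of the press's ram, a 22 mm square steel bar sliding vertically in the head, 26 mm in front of the shaft; its top rises to about 90 mm above the shaft.
- stamp_top (a point): Middle of the top of the brass stamp, loose, 40 mm tall (foot 30 mm, stem 16 mm across), standing on the press's round anvil straight under the ram, 6 to 9 mm below it at the start.
- press: Green arbor press, fixed: base 235 x 120 mm, column at the back, head 60 mm wide, its top 206 mm over the bench and its side 45 mm from the hub hole's axis. Origin: on the bench under the shaft, inside the head. x points to the back (column), the ram is at the front (-x), y along the shaft towards the hub.
- stamp: The brass stamp under the ram; origin at the middle of its underside.
- press_ram: The ram of the press; origin at the middle of its lower face.
- bar: The lever bar; origin under the shoulder, 8 mm below its axis; axes as for bar_plain.
- mallet: Bystander: hammer with a pale head, 240 mm long, lying on the bench.
- driver: Bystander: screwdriver, 190 mm long, lying on the bench.
- stamp_b: Bystander: spare slim brass stamp, 22 mm across, 45 mm tall, standing on the bench.
- stamp_c: Bystander: spare brass stamp with a 26 mm square foot, 42 mm tall, standing on the bench.
- tray: Bystander: open wooden tray, 130 x 180 x 35 mm.
Things that resemble listed ones, but are neither listed nor needed, are in the scene too. Of the things that look like the bar, the largest one is meant.

How it is judged:
By the outcome, as a careful person would: the job done as asked, in the order asked, and still so for the second after the job is handed in, with the robot touching nothing.
It also fails if it takes over 69 s, if anything falls off the work surface, if the arm or the gripper's body presses on something with over 40 N, if the wrist force passes 120 N, or if a joint passes its speed limit or range.

## Working session

There is one attempt and no reset: what is moved stays moved. The work goes in short steps, each a Python script; the robot and the scene stay as the last script left them, time stands still between calls to the robot, and variables do not carry over. Pictures are saved under pics/ and viewed, at most 13 in all, crops included, and the job is handed in when it is done.

```bash
ls; mkdir -p pics
cat > h.py <<'E'
import numpy as np, cv2
from plant import ctrl, sensors, optics
def grab(n):
    s=sensors.read_state(); p,d=optics.grab_frame(n); c=optics.camera_params(n)
    K=np.array(c['mtx'])
    if 'R' in c:
        R=np.array(c['R']);t=np.array(c['t']).ravel()
        A=R.T; o=-R.T@t
    else:
        T=np.array(c['T_tool_cam']); Rt=np.array(s['eef_rot'])
        A=Rt@T[:3,:3]; o=Rt@T[:3,3]+np.array(s['eef_pos'])
    return dict(p=p,d=d,K=K,A=A,o=o)
def ray(f,u,v): return f['A']@(np.linalg.inv(f['K'])@[u,v,1.])
def onz(f,u,v,z):
    r=ray(f,u,v); return f['o']+r*(z-f['o'][2])/r[2]
def pt(f,u,v): return f['o']+ray(f,u,v)*f['d'][int(v),int(u)]
def cloud(f):
    v,u=np.mgrid[:480,:640]; P=np.stack([u,v,np.ones_like(u)],-1)@np.linalg.inv(f['K']).T
    return (P*f['d'][...,None])@f['A'].T+f['o']
def proj(f,X):
    c=f['A'].T@(np.array(X)-f['o']); q=f['K']@c; return q[:2]/q[2]
def save(f,n,box=None,s=1):
    im=f['p'][...,::-1]
    if box: im=im[box[1]:box[3],box[0]:box[2]]
    cv2.imwrite('pics/'+n,cv2.resize(im,None,fx=s,fy=s,interpolation=cv2.INTER_CUBIC))
E
python3 - <<'E'
from h import *
import pickle
fs={n:grab(n) for n in('scene','side')}
pickle.dump(fs,open('f0.pkl','wb'))
for n,f in fs.items(): save(f,n+'0.png'); print(n,f['o'].round(),f['A'][:,2].round(2),f['K'][0,0],(f['d']>0).mean())
print(sensors.read_state()['t'],ctrl.tcp_to_tips, optics.camera_params('wrist')['T_tool_cam'])
E
```

```text
pics
scene [ 764. -180. 1318.] [-0.23  0.2  -0.95] 485.1641909907529 0.9960677083333334
side [  472. -1053.  1033.] [ 0.    0.78 -0.63] 492.32994848759853 0.995888671875
0.1 25.0 [[-1.27012297e-04 -9.64951775e-01 -2.62427239e-01  6.64627326e+01]
 [ 9.99999719e-01  7.12036456e-05 -7.45808041e-04 -1.58522125e-02]
 [ 7.38354569e-04 -2.62427260e-01  9.64951495e-01 -1.45350140e+02]
 [ 0.00000000e+00  0.00000000e+00  0.00000000e+00  1.00000000e+00]]
```

View pics/scene0.png

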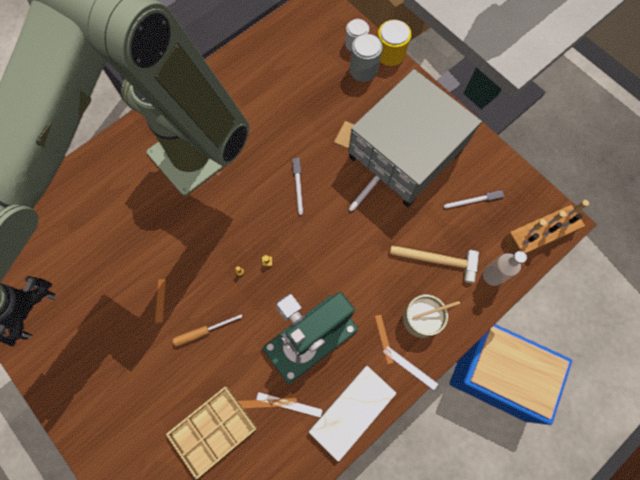

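View pics/side0.png

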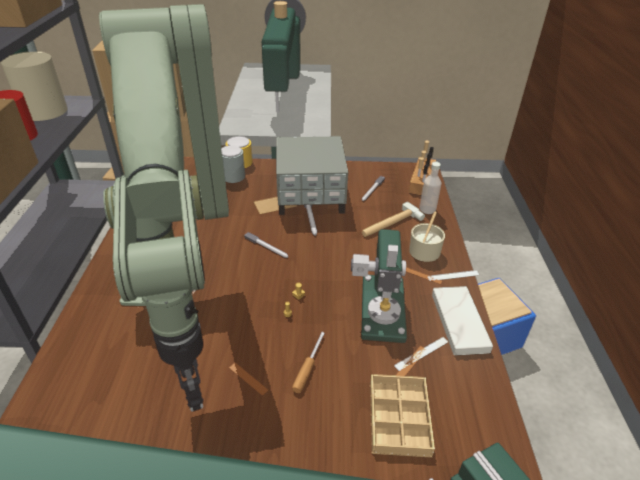

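Scene view: candidates for the bar are the shaft poking from under the drawers at (363,193), the loose lookalike at (298,185), and another at (475,200). The one under the drawers is meant. The hub is the light cube at (290,306), the press head (325,320), and the ram is to the lower left of the head. In the side view the bar is at (311,219) and the hub at (361,265).

```bash
cat > m.py <<'E'
from h import *
import pickle
fs=pickle.load(open('f0.pkl','rb'))
for n,f in fs.items():
    C=cloud(f); f['C']=C
    hsv=cv2.cvtColor(f['p'],cv2.COLOR_RGB2HSV); f['hsv']=hsv
S,D=fs['scene'],fs['side']
# bar
for f,c in((S,(363,193)),(D,(311,219))):
    m=((f['hsv'][...,1]<60)&(f['hsv'][...,2]>130)&(f['C'][...,2]<40)).astype(np.uint8)
    k,L,st,ce=cv2.connectedComponentsWithStats(m); l=L[c[1],c[0]]; print('bar',l,st[l])
    v,u=np.where(L==l); P=np.array([onz(f,a,b,10) for a,b in zip(u,v)])[:,:2]
    mu=P.mean(0); w=np.linalg.svd(P-mu)[2][0]; t=(P-mu)@w; s=(P-mu)@[-w[1],w[0]]
    print(mu,w,np.degrees(np.arctan2(w[1],w[0])),mu+w*t.min(),mu+w*t.max(),s.max()-s.min(), f['C'][c[1],c[0]])
# drawers top, head top, hub top
for n,f,c in(('dr',S,(415,120)),('dr',D,(310,150)),('hub',S,(288,302)),('hub',D,(361,259)),('hubfront',D,(360,270)),('head',S,(335,310)),('ram',S,(297,335)),('ram',D,(391,253))):
    print(n,f['C'][c[1],c[0]].round(1),f['p'][c[1],c[0]])
Z=S['C'][...,2]
for n,lo,hi,box in(('drtop',205,235,(330,60,490,220)),('headtop',198,213,(255,280,370,390)),('hubtop',178,197,(270,285,310,330)),):
    m=np.zeros(Z.shape,bool);x0,y0,x1,y1=box;m[y0:y1,x0:x1]=1
    m&=(Z>lo)&(Z<hi); P=S['C'][m]; r=cv2.minAreaRect(P[:,:2].astype(np.float32)); print(n,len(P),np.median(P[:,2]),r,cv2.boxPoints(r).round().tolist())
save(S,'s0c.png',(255,130,425,390),3) if 0 else None
big=np.hstack([cv2.resize(S['p'][270:400,250:380],(400,400),interpolation=3),cv2.resize(D['p'][195:345,330:430],(267,400),interpolation=3)])
cv2.imwrite('pics/c1.png',big[...,::-1])
E
python3 m.py
```

```text
bar 97 [349 177  30  34 181]
[437.41940382 298.39937148] [ 0.16737006 -0.98589414] -80.36505614670637 [425.49723962 368.62693702] [447.71086663 237.77746033] 15.751501869865866 [437.00937767 299.78286074  17.52343706]
bar 175 [307 205  10  30 105]
[439.03076361 308.05164831] [ 0.17674524 -0.98425663] -79.81976354588781 [422.26325526 401.4263332 ] [452.22560681 234.57237519] 16.748941998594084 [437.15218094 315.05264058  11.72997373]
dr [414.  490.5 176.2] [174 171 159]
dr [426.8 504.7 175.8] [155 157 145]
hub [566.2 -85.4 186.7] [217 215 219]
hub [578.4 -89.8 188.1] [214 210 208]
hubfront [ 576.9 -104.   162.3] [136 132 129]
head [655.5 -18.1 208.7] [ 80 111  96]
ram [ 646.3 -123.5  257. ] [216 208 206]
ram [ 645.3 -135.3  249.9] [136 132 130]
drtop 0 nan ((0.0, 0.0), (0.0, 0.0), 0.0) [[0.0, 0.0], [0.0, 0.0], [0.0, 0.0], [0.0, 0.0]]
headtop 1744 205.25723748359928 ((638.3334350585938, -61.97296905517578), (170.77481079101562, 87.06719970703125), 85.8768539428711) [[589.0, -144.0], [676.0, -150.0], [688.0, 20.0], [601.0, 26.0]]
hubtop 428 188.8298860045137 ((585.1026000976562, -91.07434844970703), (42.68768310546875, 69.70038604736328), 82.5433120727539) [[548.0, -108.0], [617.0, -117.0], [622.0, -74.0], [553.0, -65.0]]
  return _methods._mean(a, axis=axis, dtype=dtype,
  ret = ret.dtype.type(ret / rcount)
```

View pics/c1.png

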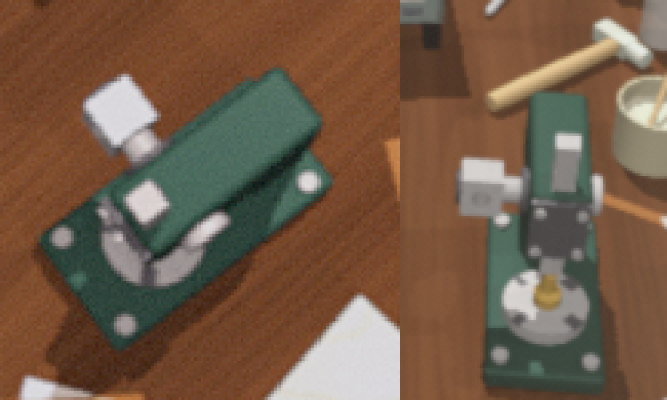

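Crop: the hub is a white cube left of the head, with its hole visible in the front face. The stamp stands under the ram. Next I take a wrist look over the hub, on the way to the bar.

```bash
cat >> h.py <<'E'
def Rz(x):  # tool down with given tool x direction (xy)
    x=np.array([x[0],x[1],0.]);x/=np.linalg.norm(x);z=np.array([0,0,-1.]);return np.column_stack([x,np.cross(z,x),z])
E
python3 - <<'E'
from h import *
import pickle
fs=pickle.load(open('f0.pkl','rb'));S=fs['scene']
C=cloud(S)
for c in((240,271),(267,261),(298,185),(298,160),(300,212),(355,150),(403,190),(475,200),(430,257)): print(c,C[c[1],c[0]].round())
for x in((0.07,1),(-.07,-1)):
    for p in((575,-110,400),(450,277,150),(480,120,60),(575,-35,190)):
        q=ctrl.solve_ik(np.array(p,float),Rz(x)); print(x,p,None if q is None else np.round(q,2))
ctrl.move_ptp(np.array([575,-110,400.]),Rz((0.07,1)))
f=grab('wrist'); pickle.dump(f,open('f1.pkl','wb')); save(f,'w1.png'); print(sensors.read_state()['t'],proj(f,[575,-87,190]),f['o'])
E
```

```text
(240, 271) [ 386. -115.   28.]
(267, 261) [415. -42.  34.]
(298, 185) [293. 175.  16.]
(298, 160) [230. 229.  13.]
(300, 212) [359. 126.  10.]
(355, 150) [343. 347.  88.]
(403, 190) [523. 358.  98.]
(475, 200) [667. 527.  19.]
(430, 257) [702. 304.  28.]
(0.07, 1) (575, -110, 400) [-0.34  0.16  1.25 -0.    1.73 -0.27]
(0.07, 1) (450, 277, 150) [ 0.39  0.19  1.74 -0.    1.22  0.46]
(0.07, 1) (480, 120, 60) [ 0.07  0.25  1.88 -0.    1.01  0.14]
(0.07, 1) (575, -35, 190) [-0.21  0.24  1.58 -0.    1.32 -0.14]
(-0.07, -1) (575, -110, 400) None
(-0.07, -1) (450, 277, 150) [ 0.39  0.19  1.74 -0.    1.22 -2.68]
(-0.07, -1) (480, 120, 60) None
(-0.07, -1) (575, -35, 190) None
2.1667 [319.9725346  189.88317568] [579.64258518 -44.74407777 544.69561399]
```

View pics/w1.png

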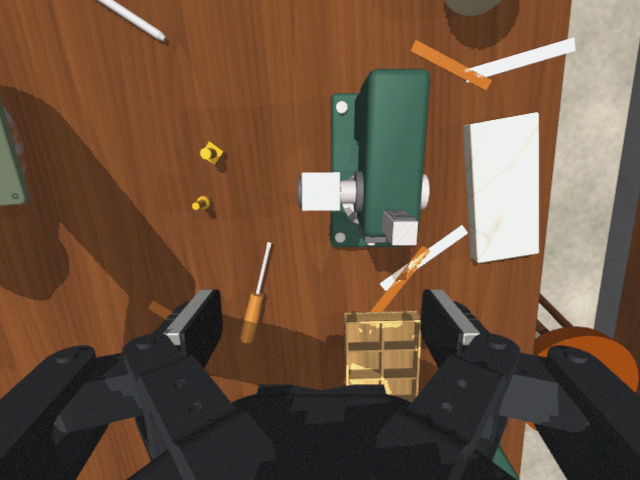

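The wrist view shows the hub top as a white square at (320,192), with the head right of it along the image vertical. The bar's tip is at (165,38).

```bash
cat > m2.py <<'E'
from h import *
import pickle
f=pickle.load(open('f1.pkl','rb')); C=cloud(f); hsv=cv2.cvtColor(f['p'],cv2.COLOR_RGB2HSV)
m=((C[...,2]>176)&(C[...,2]<206)&(hsv[...,1]<60)).astype(np.uint8); k=np.zeros_like(m);k[160:225,290:342]=1; m*=k
print(m.sum()); v,u=np.where(m); print(u.min(),u.max(),v.min(),v.max())
# plane on inner pixels
i=(u>306)&(u<334)&(v>178)&(v<206); P=C[v[i],u[i]]; A=np.c_[P[:,:2]-P[:,:2].mean(0),np.ones(len(P))]
for _ in range(3):
    co,*_=np.linalg.lstsq(A,P[:,2],rcond=None); r=P[:,2]-A@co; g=abs(r)<3*r.std(); A=A[g];P=P[g]
print('plane',co,'std',r.std(),P.mean(0))
# bright top face contour
g=cv2.cvtColor(f['p'],cv2.COLOR_RGB2GRAY); 
b=((g>200)*k).astype(np.uint8); n,L,st,ce=cv2.connectedComponentsWithStats(b); l=1+np.argmax(st[1:,4]); print(st[l],ce[l])
v,u=np.where(L==l); 
for n_,a,bb in(('rows',v,u),):
    print([(x,bb[a==x].min(),bb[a==x].max()) for x in range(v.min(),v.max()+1,3)])
c=max(cv2.findContours((L==l).astype(np.uint8),0,1)[0],key=len); r=cv2.minAreaRect(c); print(r)
print([onz(f,*q,190).round(1).tolist() for q in cv2.boxPoints(r)], onz(f,*r[0],190))
# press head edges: top plane points
hm=((C[...,2]>200)&(C[...,2]<211)&(hsv[...,1]>60)); k[:]=0;k[65:235,350:435]=1; hm=hm&(k>0)
P=C[hm]; r=cv2.minAreaRect(P[:,:2].astype(np.float32)); print('head',r,np.median(P[:,2]))
bs=[(v,np.where(hm[v])[0].min(),np.where(hm[v])[0].max()) for v in range(85,200,10) if hm[v].any()]
Lp=np.array([onz(f,a,v,206) for v,a,_ in bs]);Rp=np.array([onz(f,a,v,206) for v,_,a in bs])
for Q in(Lp,Rp): print(np.degrees(np.arctan2(*np.polyfit(Q[:,1],Q[:,0],1)[:1],1)),Q[0].round(1),Q[-1].round(1))
save(f,'w1c.png',(285,150,445,255),5)
E
python3 m2.py
```

```text
1571
298 341 172 209
plane [-1.57834836e-02 -1.58373660e-01  1.89870069e+02] std 0.7380344287182786 [574.85602663 -89.24525183 189.86596422]
[ 302  172   40   39 1432] [320.79469274 190.94064246]
[(172, np.int64(333), np.int64(338)), (175, np.int64(302), np.int64(339)), (178, np.int64(302), np.int64(339)), (181, np.int64(302), np.int64(339)), (184, np.int64(302), np.int64(341)), (187, np.int64(302), np.int64(341)), (190, np.int64(302), np.int64(341)), (193, np.int64(302), np.int64(341)), (196, np.int64(302), np.int64(341)), (199, np.int64(302), np.int64(339)), (202, np.int64(302), np.int64(339)), (205, np.int64(302), np.int64(339)), (208, np.int64(302), np.int64(339))]
((321.35479736328125, 190.91842651367188), (37.15626525878906, 39.72664260864258), 88.36341857910156)
[[556.4, -67.9, 190.0], [598.0, -69.7, 190.0], [597.0, -109.1, 190.0], [554.1, -107.3, 190.0]] [576.38840893 -88.20057569 190.        ]
head ((652.7293090820312, -57.91191101074219), (159.9868927001953, 59.18220138549805), 86.02286529541016) 205.74848862456125
3.702002081067506 [628.2   9.4 206. ] [621.7 -93.6 206. ]
4.204360104093358 [683.4   5.5 206. ] [676.6 -97.6 206. ]
```

Run:
```python
from h import *
import pickle
f=grab('wrist')
d=np.array([-.167,.986])
p=np.array([448,236])+d*45
ctrl.move_ptp(np.array([p[0],p[1],200.]),Rz(d))
f=grab('wrist'); pickle.dump(f,open('f2.pkl','wb')); save(f,'w2.png'); print(sensors.read_state()['t'])
```

```text
3.95
```

View pics/w2.png

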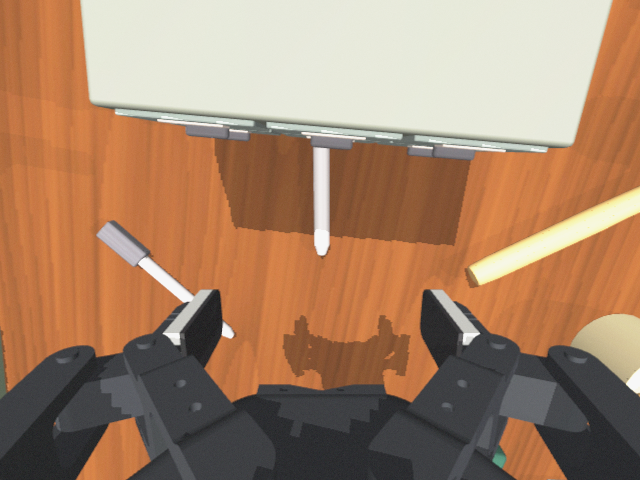

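View pics/w1c.png

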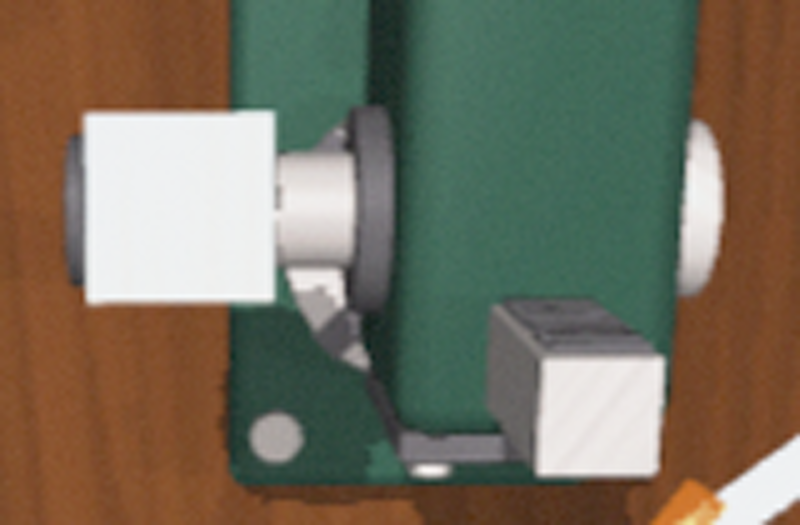

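The close wrist view confirms the choice: the bar's tip is at (322,255) and its shaft runs up to the drawer front at (321,147). The lookalike at (165,280) is shorter. The hub is tilted about -0.16 rad, with press x about (0.07,0.998) and hub centre about (575,-91,170). Next: grasp near the tip and pull the bar out.

```bash
cat > m3.py <<'E'
from h import *
import pickle
f=pickle.load(open('f2.pkl','rb')); C=cloud(f); hsv=cv2.cvtColor(f['p'],cv2.COLOR_RGB2HSV)
m=((hsv[...,1]<70)).astype(np.uint8); k=np.zeros_like(m);k[155:262,300:345]=1;m*=k
rows=[(v,np.where(m[v])[0].min(),np.where(m[v])[0].max()) for v in range(160,262,5) if m[v].any()]; print(rows)
P=np.array([onz(f,(a+b)/2,v,8) for v,a,b in rows if v<232]); 
s,i=np.polyfit(P[:,1],P[:,0],1); d=np.array([s,1])/np.hypot(s,1)
vt=max(np.where(m.any(1))[0]); tip=onz(f,322,vt,8); tip[0]=s*tip[1]+i
print('d',d,'tip',tip, 'w',[np.linalg.norm(onz(f,b+.5,v,8)-onz(f,a-.5,v,8)).round(1) for v,a,b in rows[:12:3]], [C[v,(a+b)//2,2].round(1) for v,a,b in rows[::3]])
z=C[120:160,250:400]; print('drawer front', C[95,150].round(),C[140,500].round())
np.save('bar.npy',np.r_[tip[:2],d])
E
python3 m3.py
```

```text
[(160, np.int64(313), np.int64(329)), (165, np.int64(313), np.int64(329)), (170, np.int64(313), np.int64(329)), (175, np.int64(313), np.int64(329)), (180, np.int64(313), np.int64(329)), (185, np.int64(313), np.int64(329)), (190, np.int64(313), np.int64(329)), (195, np.int64(313), np.int64(329)), (200, np.int64(314), np.int64(329)), (205, np.int64(314), np.int64(329)), (210, np.int64(314), np.int64(329)), (215, np.int64(314), np.int64(329)), (220, np.int64(314), np.int64(329)), (225, np.int64(314), np.int64(329)), (230, np.int64(314), np.int64(329)), (235, np.int64(314), np.int64(329)), (240, np.int64(314), np.int64(329)), (245, np.int64(314), np.int64(329)), (250, np.int64(316), np.int64(327)), (255, np.int64(319), np.int64(323))]
d [-0.17566124  0.98445067] tip [450.16578676 237.40051168   8.        ] w [np.float64(16.8), np.float64(17.0), np.float64(17.2), np.float64(16.4)] [np.float64(16.4), np.float64(15.5), np.float64(16.3), np.float64(16.4), np.float64(16.3), np.float64(16.8), np.float64(13.1)]
drawer front [346. 356. 174.] [518. 364. 174.]
```

```bash
cat >> h.py <<'E'
def Rp(d,a):  # tool x = horizontal d pitched: fingers lean towards +d by a
    R=Rz(d); c,s=np.cos(a),np.sin(a); return R@np.array([[c,0,s],[0,1,0],[-s,0,c]])
E
python3 - <<'E'
from h import *
import pickle
b=np.load('bar.npy'); tip=np.r_[b[:2],8]; d=np.r_[b[2:],0]; a=np.radians(15)
R=Rp(d[:2],a); print(R[:,2])
G=tip+40*d; T=G-21*R[:,2]; print(T)
ctrl.gripper_to(50)
ctrl.move_l(T-R[:,2]*90,rot=R,vel=200)
print(ctrl.move_l(T,vel=100,threshold=8), sensors.read_state()['eef_pos'])
ctrl.gripper_to(0,50); s=sensors.read_state(); print(s['grip_width'],s['grasp_force'],s['force'])
ctrl.move_l(T-200*d,vel=120); s=sensors.read_state(); print(s['grip_width'],s['force'])
ctrl.gripper_to(50)
T2=T-200*d
ctrl.move_l(T2-R[:,2]*60,vel=200)
P=tip-200*d+165*d
ctrl.move_ptp(np.r_[P[:2]-d[:2]*20,190],Rz(d[:2]))
f=grab('wrist'); pickle.dump(f,open('f3.pkl','wb')); save(f,'w3.png'); print(sensors.read_state()['t'])
E
```

```text
[-0.04546447  0.25479458 -0.96592583]
[444.09409126 271.4278524   28.28444235]
False [444.80487171 271.60454128  28.92128292]
-0.08304326205010414 0.0 [ 0.431593   -0.38953157  0.02172517]
-0.11154876523481207 [ 0.45540114 -0.67774091  0.54757201]
10.1417
```

View pics/w3.png

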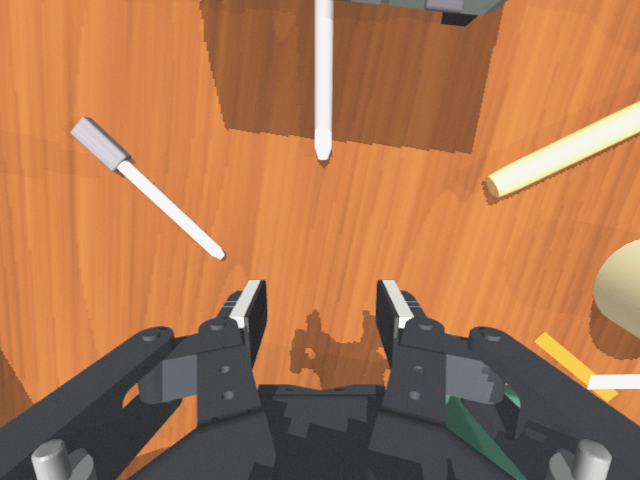

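The bar didn't move (tip still at (323,157)): the tilted fingers closed above it. I'll grasp deeper, steeper and nearer the tip, finding the bench by touch.

Run:
```python
from h import *
import pickle
f=pickle.load(open('f3.pkl','rb'))
hsv=cv2.cvtColor(f['p'],cv2.COLOR_RGB2HSV)
m=((hsv[...,1]<70)).astype(np.uint8); k=np.zeros_like(m);k[20:165,300:345]=1;m*=k
rows=[(v,np.where(m[v])[0].min(),np.where(m[v])[0].max()) for v in range(25,135,5)]
P=np.array([onz(f,(a+b)/2,v,8) for v,a,b in rows]); s,i=np.polyfit(P[:,1],P[:,0],1); d=np.array([s,1])/np.hypot(s,1)
vt=max(np.where(m.any(1))[0]); tip=onz(f,323,vt,8); tip[0]=s*tip[1]+i; print('tip',tip,d)
np.save('bar.npy',np.r_[tip[:2],d])
d=np.r_[d,0]; R=Rp(d[:2],np.radians(8)); G=tip+28*d; T=G-12*R[:,2]
ctrl.gripper_to(30); 
ctrl.move_ptp(T-R[:,2]*90,R)
ctrl.move_l(T-R[:,2]*15,vel=200)
h=ctrl.move_l(T,vel=30,threshold=5); s=sensors.read_state(); print(h,s['eef_pos'],T,s['force'])
E0=s['eef_pos']
ctrl.move_l(np.array(E0)+[0,0,1.5],vel=30)
ctrl.gripper_to(0,60); s=sensors.read_state(); print(s['grip_width'],s['grasp_force'],s['force'],s['t'])
```

```text
tip [449.3656914  238.97880355   8.        ] [-0.17013044  0.98542155]
False [444.73401648 264.93534432  19.69164957] [444.88617015 264.92487692  19.88321682] [ 0.02791109  1.22452256 -1.05755946]
-0.10056613771814239 0.0 [-0.45399636  0.65403384  0.28384262] 12.8
```

Run:
```python
from h import *
import pickle
f=grab('wrist');g=grab('scene');e=grab('side')
a=cv2.resize(f['p'],(533,400)); b=cv2.resize(g['p'][150:280,300:387],(267,400),interpolation=3)
cv2.imwrite('pics/w4.png',np.hstack([a,b])[...,::-1]); print(sensors.read_state()['eef_rot'],ctrl.tcp_to_tips)
```

```text
[[-1.68509013e-01  9.85414868e-01 -2.37118022e-02]
 [ 9.75826228e-01  1.70169140e-01  1.37133645e-01]
 [ 1.39168550e-01 -3.03432213e-05 -9.90268708e-01]] 25.0
```

View pics/w4.png

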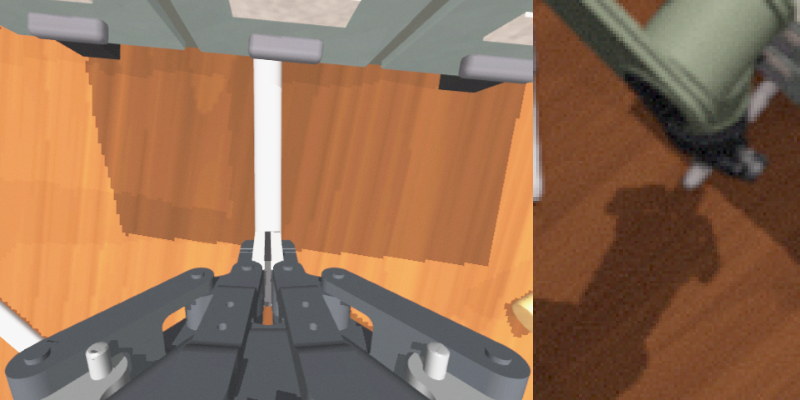

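Fingers are shut on top of the shaft, at (268,235); I'll check the actual finger and bar heights by depth.

Run:
```python
from h import *
f=grab('wrist'); C=cloud(f); s=sensors.read_state(); print(s['eef_pos'],s['grip_width'],s['grasp_force'],s['force'])
R=np.array(s['eef_rot'])
for v in range(200,345,8):
    print(v,[(C[v,u].round(0).tolist(),((C[v,u]-s['eef_pos'])@R).round(0).tolist()[0::2],f['p'][v,u].tolist()) for u in (313,321,329)])
```

```text
[444.72127647 264.92743187  21.17687702] 0.08880476193241868 0.0 [ 0.23769741 -0.44637313 -0.24535357]
200 [([434.0, 308.0, 16.0], [43.0, 12.0], [247, 246, 246]), ([437.0, 308.0, 15.0], [43.0, 12.0], [247, 247, 247]), ([441.0, 309.0, 14.0], [43.0, 13.0], [247, 247, 247])]
208 [([434.0, 304.0, 14.0], [39.0, 13.0], [247, 246, 246]), ([438.0, 305.0, 16.0], [39.0, 10.0], [247, 247, 247]), ([442.0, 305.0, 15.0], [39.0, 12.0], [247, 247, 247])]
216 [([435.0, 300.0, 15.0], [35.0, 12.0], [247, 246, 246]), ([439.0, 301.0, 16.0], [35.0, 10.0], [247, 247, 247]), ([442.0, 301.0, 14.0], [35.0, 12.0], [247, 247, 247])]
224 [([435.0, 296.0, 15.0], [31.0, 11.0], [247, 246, 246]), ([439.0, 297.0, 17.0], [32.0, 9.0], [247, 247, 247]), ([443.0, 298.0, 15.0], [31.0, 10.0], [247, 247, 247])]
232 [([436.0, 293.0, 15.0], [28.0, 10.0], [247, 246, 246]), ([440.0, 293.0, 16.0], [28.0, 9.0], [247, 247, 247]), ([444.0, 294.0, 15.0], [28.0, 10.0], [247, 247, 247])]
240 [([437.0, 289.0, 14.0], [23.0, 11.0], [247, 246, 246]), ([441.0, 290.0, 16.0], [24.0, 9.0], [247, 247, 247]), ([444.0, 290.0, 15.0], [24.0, 10.0]
[... 1496 characters left out ...]
3.0], [11.0, -40.0], [245, 244, 243])]
320 [([441.0, 270.0, 69.0], [12.0, -47.0], [84, 88, 93]), ([444.0, 268.0, 64.0], [9.0, -42.0], [138, 136, 136]), ([446.0, 271.0, 71.0], [13.0, -48.0], [87, 92, 97])]
328 [([441.0, 269.0, 75.0], [12.0, -52.0], [78, 80, 85]), ([445.0, 264.0, 61.0], [5.0, -40.0], [135, 133, 134]), ([447.0, 270.0, 73.0], [11.0, -51.0], [81, 83, 88])]
336 [([442.0, 267.0, 76.0], [11.0, -54.0], [56, 59, 62]), ([445.0, 261.0, 60.0], [1.0, -39.0], [135, 132, 133]), ([447.0, 267.0, 73.0], [9.0, -52.0], [71, 73, 73])]
344 [([442.0, 266.0, 78.0], [9.0, -56.0], [60, 62, 63]), ([446.0, 258.0, 60.0], [-2.0, -40.0], [136, 132, 134]), ([448.0, 264.0, 72.0], [5.0, -50.0], [90, 91, 96])]
```

Depth shows the shut fingertips at tool z of about -7, not +25, so the real fingers end about 30 mm short of what's documented. I'll find the bench by touch with the fingers astride the bar.

Run:
```python
from h import *
b=np.load('bar.npy'); s=sensors.read_state(); p=np.array(s['eef_pos']); R=np.array(s['eef_rot'])
ctrl.move_l(p+[0,0,12],vel=60)
ctrl.gripper_to(32)
h=ctrl.move_l(p+[0,0,-33],vel=35,threshold=5); s=sensors.read_state(); print(h,s['eef_pos'],s['force'],s['grip_width'])
if h:
    ctrl.move_l(np.array(s['eef_pos'])+[0,0,5],vel=40)
    ctrl.gripper_to(0,60); s=sensors.read_state(); print(s['eef_pos'],s['grip_width'],s['grasp_force'],s['force'],s['t'])
```

```text
True [444.45780865 264.87253212  -2.38375518] [-1.79698016 -0.97932499  5.62084611] 31.85914532815208
[444.28564259 264.80126684   2.63066264] 13.489578770046773 58.55675160884857 [-1.50029738 -1.47835177  2.78489718] 15.2917
```

Run:
```python
from h import *
import pickle
b=np.load('bar.npy'); d=np.r_[b[2:],0]; s=sensors.read_state(); p=np.array(s['eef_pos'])
ctrl.move_l(p-40*d,vel=80); s=sensors.read_state(); print(s['grip_width'],s['grasp_force'],s['force'])
ctrl.move_l(p-205*d,vel=140); s=sensors.read_state(); print(s['grip_width'],s['grasp_force'],s['force'])
f=grab('wrist'); C=cloud(f); R=np.array(s['eef_rot'])
for u in(300,310,330,340):
  print(u,[(v,((C[v,u]-s['eef_pos'])@R).round(0).tolist()) for v in range(240,290,4)])
ctrl.gripper_to(40)
p=np.array(s['eef_pos']); ctrl.move_l(p+[0,0,60],vel=200)
q=p+165*d; q[2]=190
ctrl.move_ptp(q,Rz(d[:2]))
f=grab('wrist'); pickle.dump(f,open('f5.pkl','wb')); save(f,'w5.png'); print(sensors.read_state()['t'])
```

```text
13.234032845915683 58.743088245391846 [ 1.20503469 -4.68170906  1.5771214 ]
13.126268606490534 58.834460377693176 [-0.6585603  -2.82612088  1.55411713]
300 [(240, [24.0, -10.0, 7.0]), (244, [23.0, -10.0, 5.0]), (248, [21.0, -10.0, 6.0]), (252, [19.0, -10.0, 6.0]), (256, [17.0, -10.0, 6.0]), (260, [15.0, -10.0, 4.0]), (264, [13.0, -10.0, 4.0]), (268, [11.0, -10.0, 4.0]), (272, [10.0, -10.0, 3.0]), (276, [8.0, -10.0, 3.0]), (280, [11.0, -9.0, -10.0]), (284, [11.0, -9.0, -15.0]), (288, [12.0, -8.0, -20.0])]
310 [(240, [28.0, -5.0, -7.0]), (244, [27.0, -5.0, -9.0]), (248, [25.0, -5.0, -8.0]), (252, [23.0, -5.0, -9.0]), (256, [21.0, -5.0, -8.0]), (260, [20.0, -5.0, -9.0]), (264, [18.0, -5.0, -9.0]), (268, [17.0, -5.0, -11.0]), (272, [15.0, -5.0, -10.0]), (276, [13.0, -5.0, -10.0]), (280, [11.0, -5.0, -9.0]), (284, [9.0, -5.0, -10.0]), (288, [8.0, -5.0, -11.0])]
330 [(240, [29.0, 4.0, -9.0]), (244, [27.0, 4.0, -9.0]), (248, [25.0, 4.0, -9.0]), (252, [23.0, 4.0, -8.0]), (256, [22.0, 4.0, -10.0]), (260, [21.0, 4.0, -11.0]), (264, [18.0, 4.0, -10.0]), (268, [17.0, 4.0, -10.0]), (272, [15.0, 4.0, -11.0]), (276, [13.0, 4.0, -10.0]), (280, [11.0, 4.0, -11.0]), (284, [10.0, 4.0, -11.0]), (288, [8.0, 4.0, -12.0])]
340 [(240, [25.0, 9.0, 6.0]), (244, [23.0, 9.0, 6.0]), (248, [21.0, 9.0, 6.0]), (252, [19.0, 9.0, 6.0]), (256, [18.0, 9.0, 3.0]), (260, [15.0, 9.0, 5.0]), (264, [13.0, 9.0, 5.0]), (268, [11.0, 9.0, 5.0]), (272, [10.0, 9.0, 3.0]), (276, [7.0, 9.0, 4.0]), (280, [11.0, 8.0, -10.0]), (284, [12.0, 8.0, -16.0]), (288, [11.0, 8.0, -19.0])]
19.0417
```

View pics/w5.png

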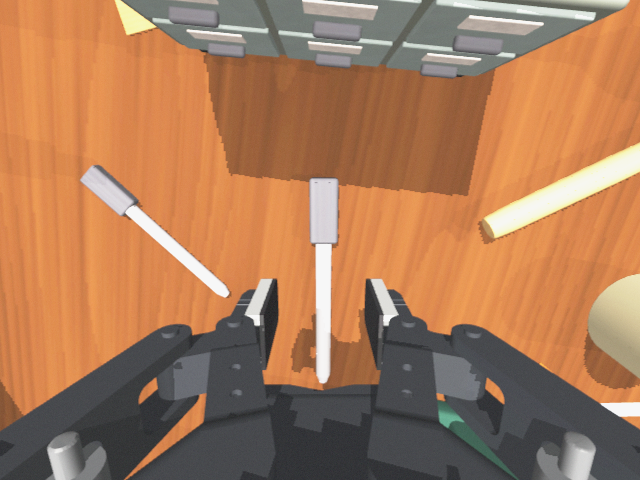

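The bar is out: shoulder at (324,243), grip centre at (324,212), tip at (323,378). Now measure it, check gripper extents, and check IK for a rolled insertion pose that leans away from the press head.

```bash
cat > plan.py <<'E'
from h import *
px=np.array([0.0685,0.9976,0]); px/=np.linalg.norm(px)
H=np.array([575.,-91.3,170.]); 
def barR(th,roll=0,yaw=0):
    # bar axes for hub angle th (neg: front raised => back lowered): x tip->grip
    c,s=np.cos(yaw),np.sin(yaw); x0=np.array([c*px[0]-s*px[1],s*px[0]+c*px[1],0])
    x=x0*np.cos(th)+np.array([0,0,1])*np.sin(th)
    y=np.cross([0,0,1],x);y/=np.linalg.norm(y); z=np.cross(x,y)
    cr,sr=np.cos(roll),np.sin(roll)
    return np.column_stack([x,cr*y+sr*z,-sr*y+cr*z])
def toolR(B): return np.column_stack([B[:,0],-B[:,1],-B[:,2]])
E
python3 - <<'E'
from plan import *
import pickle
f=pickle.load(open('f5.pkl','rb')); C=cloud(f); s=sensors.read_state(); R=np.array(s['eef_rot']); p=np.array(s['eef_pos'])
L=(C-p)@R; g=f['d']>0
for z0 in range(-90,10,10):
    m=g&(L[...,2]>z0)&(L[...,2]<z0+10)&(abs(L[...,1])<90)&(L[...,0]<60)
    if m.any(): print(z0,m.sum(),np.percentile(L[m],[1,99],axis=0).round().tolist())
hsv=cv2.cvtColor(f['p'],cv2.COLOR_RGB2HSV)
m=((hsv[...,1]<70)).astype(np.uint8); k=np.zeros_like(m);k[170:390,305:345]=1;m*=k
w=[(v,np.where(m[v])[0].min(),np.where(m[v])[0].max()) for v in range(172,384,1) if m[v].any()]
print([ (v,int(a),int(b)) for v,a,b in w[::6]])
sh=[onz(f,(a+b)/2,v,8) for v,a,b in w if 255<v<360]; P=np.array(sh); sl,i=np.polyfit(P[:,1],P[:,0],1); d=np.array([sl,1])/np.hypot(sl,1)
G=np.array([onz(f,(a+b)/2,v,8) for v,a,b in w if 190<v<235]); print('grip lat offset',(G[:,0]-(sl*G[:,1]+i)).mean())
for nm,v,z in(('tip',w[-1][0],4),('end',w[0][0],16),('sh',244,16)): q=onz(f,323,v,z); print(nm,v,sl*q[1]+i,q[1])
print('d',d)
for roll in(-.5,-.3,0,.3,.5):
  for th in(-.16,):
    B=barR(th,roll); T=toolR(B); print(roll,T[:,2].round(2),[ (lambda q:None if q is None else np.round(q,2))(ctrl.solve_ik(H+B[:,0]*x-T[:,2]*-8,T)) for x in(52.5,230)])
E
```

```text
-90 16933 [[-9.0, -61.0, -90.0], [18.0, 61.0, -80.0]]
-80 10629 [[-11.0, -58.0, -80.0], [18.0, 58.0, -70.0]]
-70 7709 [[-11.0, -54.0, -70.0], [17.0, 55.0, -60.0]]
-60 5955 [[-10.0, -52.0, -60.0], [15.0, 52.0, -50.0]]
-50 1724 [[-9.0, -41.0, -50.0], [14.0, 41.0, -40.0]]
-40 1108 [[-10.0, -32.0, -40.0], [12.0, 33.0, -30.0]]
-30 1055 [[-10.0, -33.0, -30.0], [12.0, 33.0, -20.0]]
-20 828 [[-10.0, -33.0, -20.0], [12.0, 33.0, -10.0]]
-10 186 [[-10.0, -26.0, -10.0], [12.0, 26.0, -4.0]]
[(177, 313, 320), (183, 309, 338), (189, 309, 338), (195, 309, 337), (201, 310, 337), (207, 310, 337), (213, 310, 337), (219, 310, 337), (225, 310, 337), (231, 310, 337), (237, 310, 337), (243, 312, 334), (249, 316, 331), (255, 316, 330), (261, 316, 330), (267, 316, 331), (273, 316, 330), (279, 316, 330), (285, 316, 330), (291, 316, 330), (297, 316, 330), (303, 316, 330), (309, 316, 330), (315, 316, 330), (321, 316, 330), (327, 316, 330), (333, 316, 330), (339, 316, 330), (345, 316, 330), (351, 316, 329), (357, 316, 329), (363, 316, 329), (369, 316, 330), (375, 317, 329), (381, 319, 326)]
grip lat offset 0.1761054008790472
tip 383 484.94778569914416 29.916982778125202
end 177 444.87839728744467 264.1564525834197
sh 244 455.9527462002896 199.41751543941717
d [-0.16861245  0.98568242]
-0.5 [ 0.47 -0.17 -0.87] [array([-0.17,  0.04,  1.99, -0.16,  0.6 , -0.03]), array([ 0.22,  0.19,  1.89, -0.46,  0.66,  0.56])]
-0.3 [ 0.28 -0.17 -0.94] [array([-0.15,  0.13,  1.84, -0.17,  0.87, -0.01]), array([ 0.2 ,  0.26,  1.75, -0.29,  0.9 ,  0.4 ])]
0 [-0.01 -0.16 -0.99] [array([-0.13,  0.3 ,  1.6 , -0.17,  1.24, -0.01]), array([ 0.16,  0.41,  1.52, -0.16,  1.26,  0.28])]
0.3 [-0.31 -0.13 -0.94] [array([-0.13,  0.49,  1.36, -0.17,  1.58, -0.01]), array([ 0.13,  0.59,  1.28, -0.09,  1.6 ,  0.23])]
0.5 [-0.49 -0.11 -0.87] [array([-0.13,  0.63,  1.21, -0.17,  1.8 , -0.01]), array([ 0.11,  0.72,  1.12, -0.05,  1.82,  0.22])]
```

Run:
```python
from plan import *
import pickle, json
d=np.array([-.1686,.9857,0]); d/=np.linalg.norm(d); R=Rz(d[:2])
g=np.array([450.4,231.8,0])
ctrl.gripper_to(46)
ctrl.move_ptp(g+[0,0,60],R)
ctrl.move_l(g+[0,0,20],vel=150)
h=ctrl.move_l(g+[0,0,-14],vel=35,threshold=5); s=sensors.read_state(); print(h,s['eef_pos'],s['force'])
if h:
    ctrl.move_l(np.array(s['eef_pos'])+[0,0,3],vel=40)
    ctrl.gripper_to(0,115); s=sensors.read_state(); print(s['eef_pos'],s['grip_width'],s['grasp_force'],s['force'])
    p=np.array(s['eef_pos']); Rt=np.array(s['eef_rot'])
    np.savez('grasp.npz',p=p,R=Rt)
    if s['grip_width']>15:
        ctrl.move_l(p+[0,0,160],vel=200); s=sensors.read_state(); print(s['grip_width'],s['grasp_force'],s['force'],s['wrist_torque'],s['t'])
        f=grab('wrist'); pickle.dump(f,open('f6.pkl','wb')); save(f,'w6.png')
```

```text
True [450.15387203 231.73641686  -5.00165094] [-2.6079702 -1.2306136  6.0219631]
[450.12229597 231.71405765  -1.77927012] 25.35835378009569 114.13758516311646 [-1.3583029  -0.71259337  3.39777268]
25.32052317143916 113.49953055381775 [-1.06546654  0.09294164 -4.57167827] [ 0.28625654  0.10723119 -0.05656671] 22.5
```

```bash
cat > meas.py <<'E'
from plan import *
def meas(f,s,nm):
    C=cloud(f); R=np.array(s['eef_rot']); p=np.array(s['eef_pos']); L=(C-p)@R
    hsv=cv2.cvtColor(f['p'],cv2.COLOR_RGB2HSV)
    m=(f['d']>0)&(abs(L[...,1])<14)&(abs(L[...,2]+14)<14)&(hsv[...,1]<70)&(L[...,0]<-35)
    P=L[m]; out=[]
    for x0 in range(-200,-30,20):
        q=P[(P[:,0]>=x0)&(P[:,0]<x0+20)]
        if len(q)>30: out.append((x0+10,len(q),np.percentile(q[:,1],[3,97]).mean().round(1),np.percentile(q[:,2],5).round(1),np.percentile(q[:,0],1).round(1)))
    print(nm,out); m2=(f['d']>0)&(abs(L[...,1])<16)&(abs(L[...,2]+14)<16)&(L[...,0]>13)&(L[...,0]<60); q=L[m2]
    if len(q): print('back',len(q),np.percentile(q,[2,50,98],axis=0).round(1).tolist())
E
python3 - <<'E'
from meas import *
import pickle
s=sensors.read_state(); meas(pickle.load(open('f6.pkl','rb')),s,'lift')
# pre-insert
th=-0.158; roll=-0.4; B=barR(th,roll); T=toolR(B); off=np.array([0,0,-9.8])  # grip centre in tool frame
def tcp(sh): return H+B[:,0]*(sh+32.5)-T@off
pre=tcp(20+165+30); print(pre, ctrl.solve_ik(pre,T))
ctrl.move_ptp(pre,T)
s=sensors.read_state(); f=grab('wrist'); pickle.dump((f,s),open('f7.pkl','wb')); meas(f,s,'pre'); print(s['eef_pos'],s['t'],s['grip_width'])
g=grab('scene'); e=grab('side'); pickle.dump((g,e),open('f7b.pkl','wb'))
a=cv2.resize(f['p'],(533,400)); b=cv2.resize(e['p'][200:320,310:390],(267,400),interpolation=3)
cv2.imwrite('pics/w7.png',np.hstack([a,b])[...,::-1])
E
```

```text
lift [(-30, 275, np.float64(0.4), np.float64(-18.0), np.float64(-39.8))]
back 3461 [[13.5, -12.7, -19.5], [24.2, 0.2, -18.0], [32.2, 13.5, -7.6]]
[595.4534701  150.86462244 122.14353547] [ 0.24097019  0.24201395  1.80438571 -0.37137921  0.78557833  0.50065489]
pre [(-30, 283, np.float64(0.3), np.float64(-17.7), np.float64(-39.8))]
back 3445 [[13.5, -12.9, -19.0], [24.2, 0.0, -17.6], [32.1, 13.3, -7.0]]
[593.99067974 150.79335572 120.53462877] 23.2417 25.219822574800098
```

View pics/w7.png

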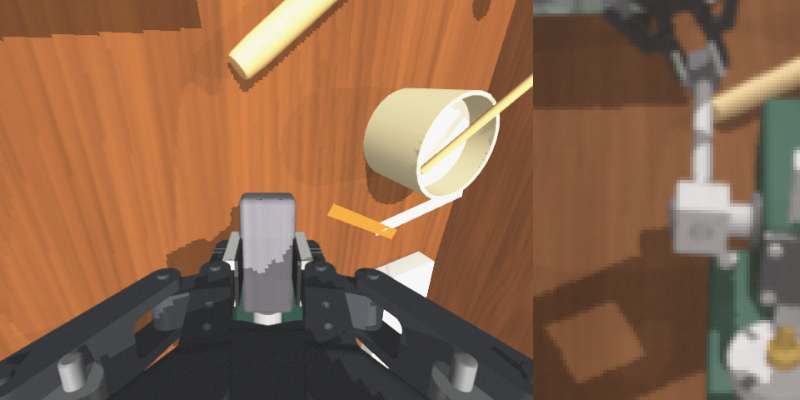

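The wrist view shows the grip held squarely, its back end at 32 mm. The side view shows the bar at (703,120), aiming at the hub (700,215). I'll check alignment relatively in the fixed cameras: residuals of bar and hub against the predicted pose.

Run:
```python
from plan import *
import pickle
ctrl.hold(0.2); s=sensors.read_state(); p=np.array(s['eef_pos']); R=np.array(s['eef_rot']); print(p,s['force'])
B=barR(-.158,-.4); print('rot err',(cv2.Rodrigues(R@toolR(B).T)[0]).ravel())
x=R[:,0]; ax=p+R@[0,0,-9.8]   # grip centre
g,e=[grab(n) for n in('scene','side')]
th=-.158;Bh=barR(th)
for n,f in(('scene',g),('side',e)):
    gray=cv2.cvtColor(f['p'],cv2.COLOR_RGB2GRAY).astype(np.float32); hsv=cv2.cvtColor(f['p'],cv2.COLOR_RGB2HSV)
    sat=hsv[...,1].astype(np.float32)
    # bar lateral residual: sample across the line
    r=[]
    for k in range(60,180,6):
        c=ax-x*k; u=proj(f,c); u2=proj(f,c-x*5); t=(u2-u)/np.linalg.norm(u2-u); nn=np.array([-t[1],t[0]])
        o=np.arange(-8,8.01,.25); q=u+o[:,None]*nn
        v=cv2.remap(sat,q[:,0].astype(np.float32)[None],q[:,1].astype(np.float32)[None],1)[0]
        i=np.where(v<90)[0]; dep=f['A'].T@(c-f['o']); mmpp=dep[2]/f['K'][0,0]
        if len(i): r.append((o[i].mean()*mmpp,(o[i].max()-o[i].min())*mmpp))
    r=np.array(r); print(n,'bar med',np.median(r,0),len(r), 'n dir px',nn.round(2))
    # hub: cloud of cube top face / mask
    C=cloud(f); Lh=(C-H)@Bh
    m=(f['d']>0)&(abs(Lh[...,2]-20)<4)&(abs(Lh[...,0])<27)&(abs(Lh[...,1])<27)&(sat<70)
    c0=proj(f,H+20*Bh[:,2]); v,u=np.where(m); ce=np.array([u.mean(),v.mean()])
    dl=proj(f,H+20*Bh[:,2]+Bh[:,1])-c0; dx=proj(f,H+20*Bh[:,2]+Bh[:,0])-c0
    print('  hub topface resid mm (x,y):',np.linalg.solve(np.c_[dx,dl],ce-c0),m.sum(),'expect px',abs(np.cross(dx,dl))*1600, 'z med',np.median(Lh[m][:,2]))
    P=C[m]; 
    # bar top height from cloud in bar frame
    Lb=(C-ax)@B; mb=(f['d']>0)&(Lb[...,0]<-50)&(Lb[...,0]>-185)&(abs(Lb[...,1])<5)&(abs(Lb[...,2])<20)
    # radial distance in unrolled frame
    Lu=(C-ax)@Bh; mb=(f['d']>0)&(Lu[...,0]<-50)&(Lu[...,0]>-185)&(abs(Lu[...,1])<3)&(Lu[...,2]>-3)&(Lu[...,2]<20); print('  bar top z (exp 8):',np.median(Lu[mb][:,2]),mb.sum())
print(sensors.read_state()['t'])
```

```text
[595.46349292 151.24500187 122.67918206] [-0.17244921 -0.25885913 -5.13088546]
rot err [ 0.00032828 -0.00053761  0.00039363]
scene bar med [ 0.9381953  18.25635717] 20 n dir px [-0.58 -0.82]
  hub topface resid mm (x,y): [-1.28641955  0.54003907] 287 expect px 281.77186449854526 z med 19.715782313029443
  bar top z (exp 8): 7.053761139754622 126
side bar med [-2.49414886 18.18530853] 20 n dir px [-1.   -0.02]
  hub topface resid mm (x,y): [-5.34167467 -3.30913386] 131 expect px 125.48376900124232 z med 18.157456604543757
  bar top z (exp 8): 3.9648645673276177 53
23.6917<stdin>:25: DeprecationWarning: Arrays of 2-dimensional vectors are deprecated. Use arrays of 3-dimensional vectors instead. (deprecated in NumPy 2.0)
```

Residual difference is about 0.5 mm lateral and 0.4 mm vertical, inside the clearance. I apply it and insert with force guards.

Run:
```python
from plan import *
H=H+[.5,0,.4]
B=barR(-.158,-.4); T=toolR(B); off=np.array([0,0,-9.8])
def tcp(sh): return H+B[:,0]*(sh+32.5)-T@off
ctrl.move_l(tcp(215),rot=T,vel=60)
for sh,th in((192,8),(165,15),(140,15),(100,20),(60,20),(30,20)):
    h=ctrl.move_l(tcp(sh),vel=60,threshold=th); s=sensors.read_state()
    e=(np.array(s['eef_pos'])-tcp(sh))@B
    print(sh,h,'along/lat/n err',e.round(1),'F in bar axes',(np.array(s['force'])@barR(-.158)).round(1),'M',np.round(s['wrist_torque'],2),s['grip_width'].__round__(1),round(s['t'],1))
    if h: break
```

```text
192 False along/lat/n err [-0.6 -0.1  0. ] F in bar axes [ 0.7  0.1 -5.3] M [ 0.47  0.47 -0.01] 25.2 24.5
165 False along/lat/n err [-0.4 -0.1  0. ] F in bar axes [ 1.2  0.2 -3.8] M [ 0.47  0.44 -0.04] 25.3 25.1
140 False along/lat/n err [-0.4 -0.1  0. ] F in bar axes [-0.1  0.1 -4.3] M [ 0.48  0.51 -0.  ] 25.5 25.6
100 False along/lat/n err [-0.  0. -0.] F in bar axes [ 0.6  0.7 -4.2] M [ 0.47  0.43 -0.05] 25.1 26.5
60 False along/lat/n err [ 0.1  0.1 -0. ] F in bar axes [ 0.4 -0.6 -4.2] M [ 0.45  0.47 -0.03] 25.5 27.3
30 False along/lat/n err [-0.1  0.1 -0. ] F in bar axes [ 1.3 -0.7 -4. ] M [ 0.47  0.46 -0.03] 25.2 27.9
```

Run:
```python
from plan import *
H=H+[.5,0,.4]
B=barR(-.158,-.4); T=toolR(B); off=np.array([0,0,-9.8])
def tcp(sh): return H+B[:,0]*(sh+32.5)-T@off
h=ctrl.move_l(tcp(8),vel=25,threshold=20); s=sensors.read_state()
e=(np.array(s['eef_pos'])-tcp(20))@B
print(h,'rel to sh=20',e.round(1),'F',(np.array(s['force'])@barR(-.158)).round(1),s['grip_width'],s['t'])
f,g=grab('scene'),grab('side')
a=cv2.resize(f['p'][270:390,240:360],(400,400),interpolation=3); b=cv2.resize(g['p'][205:335,320:450],(400,400),interpolation=3)
cv2.imwrite('pics/w8.png',np.hstack([a,b])[...,::-1])
```

```text
True rel to sh=20 [ 0.5  1.1 -0.6] F [ 2.6 -2.  -1.6] 25.223323819798477 28.5167
```

View pics/w8.png

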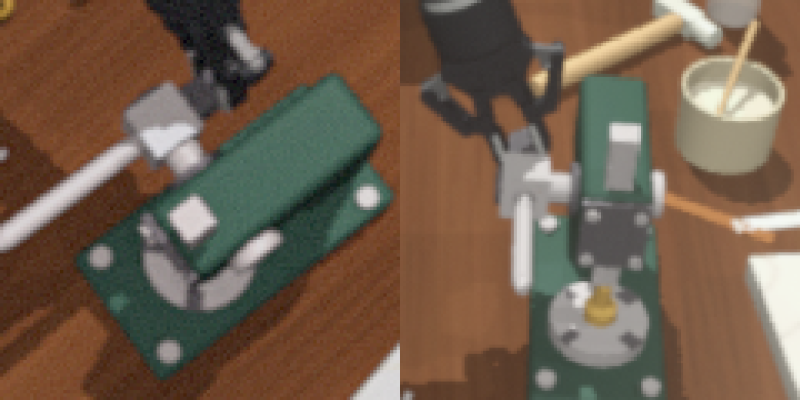

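The scene and side crops show the shaft through the hub, out the front, with the grip against the back face. Contact came 0.5 mm from nominal home. Now I seat it firmly and swing in an arc about the shaft, watching the force.

```bash
cat > swing.py <<'E'
from plan import *
H=H+[.5,0,.4]
B0=barR(-.158,-.4); T0=toolR(B0)
s=sensors.read_state()
h=ctrl.move_l(np.array(s['eef_pos'])-B0[:,0]*4,vel=20,threshold=22); s=sensors.read_state(); p0=np.array(s['eef_pos']); print('seat',h,s['force'])
loc=(p0-H)@B0; print('loc along',loc, 'shoulder at',loc[0]-32.5)
loc[0]-=0.3
prev=None
for th in list(np.arange(-.1,.27,.06))+list(np.arange(.28,.43,.01)):
    B=barR(th,-.4); h=ctrl.move_l(H+B@loc,rot=toolR(B),vel=25 if th<.27 else 8)
    if th>.27: ctrl.hold(.05)
    s=sensors.read_state(); F=np.array(s['force']); Bh=barR(th); Fb=F@Bh
    # moment about hub centre from the reported wrist data unknown ref; use normal force
    print(round(th,3),'F bar',Fb.round(1),'M',(np.array(s['wrist_torque'])@Bh).round(2),'err',((np.array(s['eef_pos'])-H-B@loc)@Bh).round(1),round(s['t'],1))
    if th<=.27: base=Fb[2]
    elif Fb[2]<base-16 : print('contact');break
E
python3 swing.py
```

```text
seat False [ 2.68433975 14.08730494 -1.83497019]
loc along [ 52.72191138   1.24410586 -10.44733354] shoulder at 20.22191137737196
-0.1 F bar [ 5.9 -1.7 -0.1] M [-0.04 -0.81  0.49] err [ 0.7 -0.2  0.2] 29.4
-0.04 F bar [ 7.9 -0.6  0.3] M [-0.02 -0.92  0.59] err [ 0.9 -0.1  0.3] 29.7
0.02 F bar [ 7.1 -1.2  0.4] M [-0.06 -0.89  0.67] err [ 0.9 -0.1  0.4] 29.9
0.08 F bar [ 8.  -1.1  0.5] M [-0.04 -0.89  0.62] err [ 0.9 -0.1  0.3] 30.2
0.14 F bar [ 7.5 -1.3  0.2] M [-0.05 -0.83  0.67] err [ 0.9 -0.2  0.4] 30.5
0.2 F bar [ 7.  -1.4  0.4] M [-0.07 -0.8   0.68] err [ 0.8 -0.1  0.4] 30.8
0.26 F bar [ 9.1 -1.5  0.5] M [-0.05 -0.7   0.66] err [ 0.8 -0.1  0.4] 31.1
0.28 F bar [ 7.4 -1.5 -0.3] M [-0.07 -0.57  0.61] err [ 0.8 -0.1  0.3] 31.4
0.29 F bar [ 7.2 -1.6  0.1] M [-0.08 -0.55  0.6 ] err [ 0.8 -0.1  0.3] 31.7
0.3 F bar [ 5.3 -1.5 -1.3] M [-0.16 -0.53  0.59] err [ 0.8 -0.1  0.3] 32.0
0.31 F bar [ 6.6 -1.6 -0.7] M [-0.08 -0.55  0.6 ] err [ 0.8 -0.1  0.3] 32.3
0.32 F bar [ 7.  -1.8 -0.4] M [-0.09 -0.55  0.57] err [ 0.8 -0.1  0.3] 32.6
0.33 F bar [ 6.6 -0.9  0.2] M [-0.11 -0.51  0.61] err [ 0.8 -0.1  0.3] 32.9
0.34 F bar [ 6.8 -1.8 -0.1] M [-0.07 -0.49  0.6 ] err [ 0.8 -0.1  0.3] 33.2
0.35 F bar [ 6.6 -1.6 -0.8] M [-0.1  -0.41  0.56] err [ 0.8 -0.1  0.3] 33.5
0.36 F bar [ 6.7 -2.   0.1] M [-0.03 -0.41  0.59] err [ 0.8 -0.1  0.3] 33.8
0.37 F bar [ 6.3 -1.3 -0.9] M [-0.09 -0.5   0.62] err [ 0.8 -0.1  0.3] 34.1
0.38 F bar [ 6.4 -2.2  0.6] M [-0.05 -0.42  0.53] err [ 0.8 -0.1  0.3] 34.4
0.39 F bar [ 7.4 -1.8 -0.2] M [-0.08 -0.5   0.59] err [ 0.8 -0.1  0.3] 34.7
0.4 F bar [ 5.9 -1.8 -0.2] M [-0.07 -0.47  0.58] err [ 0.8 -0.1  0.4] 35.0
0.41 F bar [ 5.5 -1.5 -1.7] M [-0.13 -0.4   0.58] err [ 0.8 -0.1  0.3] 35.3
0.42 F bar [ 6.5 -2.4 -0.2] M [-0.09 -0.42  0.59] err [ 0.8 -0.1  0.3] 35.6
```

```bash
cat > ang.py <<'E'
from plan import *
H=H+[.5,0,.4]
def ang(fs):
    for n,f in fs.items():
        C=cloud(f); L=(C-H)@barR(0); hsv=cv2.cvtColor(f['p'],cv2.COLOR_RGB2HSV)
        m=(f['d']>0)&(L[...,0]<-30)&(L[...,0]>-138)&(abs(L[...,1])<5)&(abs(L[...,2])<80)&(hsv[...,1]<80)
        P=L[m]; 
        for _ in range(4):
            c=np.polyfit(P[:,0],P[:,2],1); r=P[:,2]-np.polyval(c,P[:,0]); P=P[abs(r)<max(2*r.std(),1.5)]
        sh=(f['d']>0)&(abs(L[...,1])<30)&(abs(L[...,2])<90)&(L[...,0]<-60)&(hsv[...,1]<80)
        print(n,'angle',np.arctan(c[0]),'icpt',c[1],len(P),'tip x',np.percentile(L[sh][:,0],1) if sh.any() else None)
E
python3 - <<'E'
from ang import *
fs={n:grab(n) for n in('scene','side')}; ang(fs)
f,g=fs['scene'],fs['side']
a=cv2.resize(f['p'][270:390,240:360],(400,400),interpolation=3); b=cv2.resize(g['p'][205:335,320:450],(400,400),interpolation=3)
cv2.imwrite('pics/w9.png',np.hstack([a,b])[...,::-1]); print(sensors.read_state()['t'])
E
```

```text
scene angle 0.41955558704754503 icpt 8.43465066869757 157 tip x -133.0778108219659
side angle 0.4149407842197824 icpt 6.190627993086564 151 tip x -134.17896930466935
35.6833
```

View pics/w9.png

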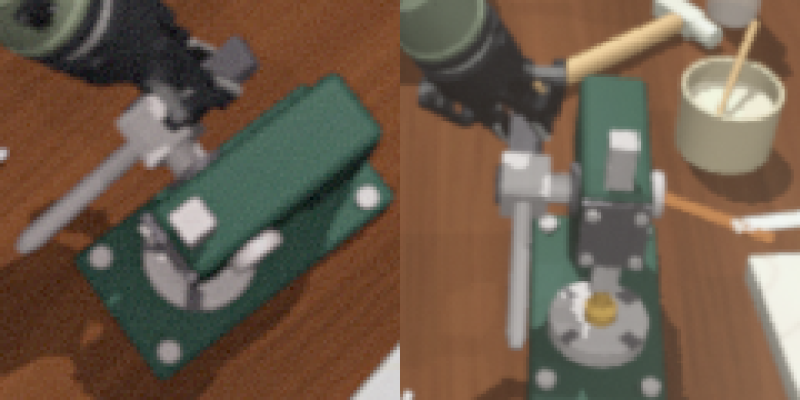

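The crop shows the lever swung down (bar at 0.42 rad), the stamp at (600,308) and the ram end above it. Check the ram height and hub angle against the start.

```bash
cat > ram.py <<'E'
from ang import *
import pickle
f0=pickle.load(open('f0.pkl','rb'))
def ram(fs):
    for n,f in fs.items():
        C=cloud(f); L=(C-H)@barR(0)   # ram at x=-26,y=-75
        m=(f['d']>0)&(abs(L[...,0]+26)<9)&(abs(L[...,1]+75)<9)&(L[...,2]>45)
        z=L[m][:,2]; print(n,'ram top rel shaft',np.percentile(z,[50,75,90]).round(1),len(z), 'x,y',np.median(L[m],0).round(1))
        hsv=cv2.cvtColor(f['p'],cv2.COLOR_RGB2HSV); b=(hsv[...,0]>15)&(hsv[...,0]<32)&(hsv[...,1]>140)&(abs(L[...,0]+26)<25)&(abs(L[...,1]+75)<25)
        if b.any(): v,u=np.where(b); print('   stamp px',u.mean().round(1),v.mean().round(1),v.min(),len(u),np.median(L[b],0).round(1))
        t=(f['d']>0)&(abs(L[...,0])<10)&(abs(L[...,1])<14)&(L[...,2]>12)&(L[...,2]<30)
        if t.sum()>20: P=L[t]; c=np.linalg.lstsq(np.c_[P[:,:2],np.ones(len(P))],P[:,2],rcond=None)[0]; print('   hub slope',c.round(3),len(P))
E
python3 - <<'E'
from ram import *
ram(f0); print('now'); ram({n:grab(n) for n in('scene','side')})
E
```

```text
scene ram top rel shaft [87.5 88.8 89.6] 69 x,y [-26.  -74.9  87.5]
   hub slope [-0.089  0.037 19.706] 101
side ram top rel shaft [84.6 87.  88.1] 48 x,y [-26.4 -72.6  84.6]
   stamp px 384.6 303.8 300 29 [ -34.1  -76.  -104.4]
   hub slope [-0.125  0.03  18.454] 46
now
scene ram top rel shaft [79.8 80.6 82.3] 69 x,y [-26.4 -74.9  79.8]
   hub slope [ 0.341  0.028 21.188] 70
side ram top rel shaft [77.3 78.3 79.8] 48 x,y [-27.9 -73.4  77.3]
   hub slope [ 3.1700e-01 -2.0000e-03  1.9243e+01] 77
```

The ram dropped about 7.7 mm, so the hub is near 0.33–0.36; the bar leads it by the hole's play. I continue slowly until the moment rises clearly (ram on stamp).

```bash
cat > sw2.py <<'E'
from ram import *
s=sensors.read_state(); p=np.array(s['eef_pos']); B=barR(.42,-.4); loc=(p-H)@B; loc[0]-=.6
for th in np.arange(.43,.521,.01):
    B=barR(th,-.4); ctrl.move_l(H+B@loc,rot=toolR(B),vel=10); ctrl.hold(.1)
    s=sensors.read_state(); Bh=barR(th); F=np.array(s['force'])@Bh; M=np.array(s['wrist_torque'])@Bh
    print(round(th,3),F.round(1),M.round(2),round(s['t'],1))
    if abs(M[1]+.45)>.6 or abs(F[2])>12: print('contact'); break
fs={n:grab(n) for n in('scene','side')}; ang(fs); ram(fs)
E
python3 sw2.py
```

```text
0.43 [ 6.3 -1.5 -1.1] [-0.03 -0.35  0.44] 36.1
0.44 [ 6.  -2.  -0.6] [-0.07 -0.36  0.45] 36.5
0.45 [ 4.9 -3.8 -1. ] [-0.12 -0.19  0.56] 36.8
0.46 [ 6.  -3.4 -2.8] [-0.2  -0.12  0.65] 37.2
0.47 [ 5.7 -3.6 -4. ] [-0.25 -0.03  0.64] 37.5
0.48 [ 6.3 -4.9 -4.8] [-0.21  0.03  0.74] 37.9
0.49 [ 6.9 -5.5 -5.5] [-0.32  0.2   0.84] 38.2
contact
scene angle 0.46010210413600666 icpt 7.744361537538113 148 tip x -129.8936620761569
side angle 0.45915439101220334 icpt 5.741288681632528 159 tip x -131.04331396629337
scene ram top rel shaft [79.1 80.2 81.1] 69 x,y [-26.  -74.7  79.1]
   hub slope [2.8000e-01 4.0000e-03 2.0652e+01] 27
side ram top rel shaft [76.8 77.8 78.9] 45 x,y [-25.  -73.2  76.8]
   stamp px 386.0 304.0 304 1 [ -33.4  -79.5 -105.9]
   hub slope [3.3600e-01 5.0000e-03 2.0254e+01] 80
```

Moment rose from 0.44 rad on, with no further ram motion: the ram is on the stamp. Release, retract, and verify.

Run:
```python
from ram import *
ctrl.gripper_to(46); s=sensors.read_state(); R=np.array(s['eef_rot']); p=np.array(s['eef_pos']); print(s['grip_width'],s['force'])
ctrl.move_l(p-R[:,2]*25,vel=60); print(sensors.read_state()['force'])
ctrl.move_l(p-R[:,2]*130,vel=150)
# look: rear wrist view of hub/shoulder, then fixed cams
q=np.array([575,-110,400.]); ctrl.move_ptp(q,Rz((.07,1)))
fs={n:grab(n) for n in('scene','side','wrist')}; ang(fs); ram(fs)
w=fs['wrist']; g=fs['side']
a=cv2.resize(w['p'][110:310,230:430],(400,400),interpolation=3); b=cv2.resize(g['p'][205:335,320:450],(400,400),interpolation=3)
cv2.imwrite('pics/w10.png',np.hstack([a,b])[...,::-1]); print(sensors.read_state()['t'])
```

```text
46.290303665855944 [-0.51339532  0.11831404  0.15139108]
[ 0.62371333 -0.99060338 -0.11777996]
scene angle 0.3775657742782649 icpt 7.531087238359507 175 tip x -134.3150359434236
side angle 0.3704089328691943 icpt 4.193952957034033 144 tip x -134.95347334041153
wrist angle 0.3679214418959848 icpt 6.222205803724232 468 tip x -132.26154126166705
scene ram top rel shaft [ 79.7  81.7 330.8] 79 x,y [-25.2 -73.6  79.7]
side ram top rel shaft [ 78.   79.8 328.4] 66 x,y [-27.9 -70.6  78. ]
   hub slope [ 0.393 -0.07  19.834] 81
wrist ram top rel shaft [79.4 79.8 80.2] 381 x,y [-26.  -75.   79.4]
   hub slope [3.8300e-01 6.0000e-03 2.0966e+01] 475
40.9
```

View pics/w10.png

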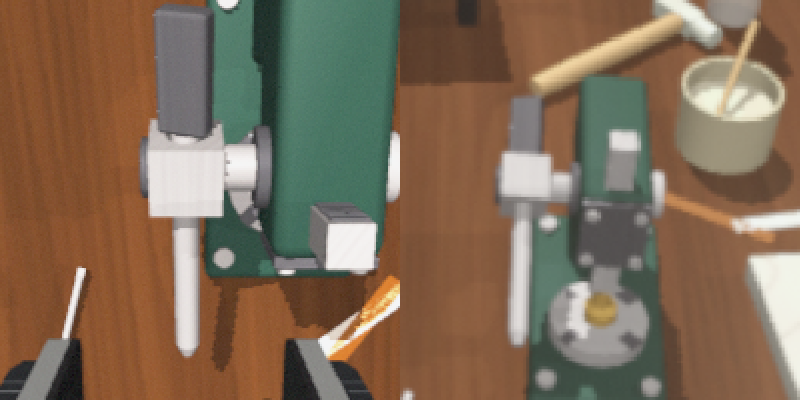

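Wrist crop: the lever is level-down through the hub, with the grip at (185,70) behind it; the stamp stands at (600,308). Verify the shoulder gap numerically from the close wrist depth.

Run:
```python
from ram import *
w=grab('wrist'); C=cloud(w); Bh=barR(.367); L=(C-H)@Bh; g=cv2.cvtColor(w['p'],cv2.COLOR_RGB2GRAY)
m=(w['d']>0)&(abs(L[...,1])<6)&(abs(L[...,2])<30)
for x in range(10,96,3):
    q=m&(L[...,0]>=x)&(L[...,0]<x+3)
    if q.any(): print(x,q.sum(),np.median(L[q][:,2]).round(1),np.median(g[q]))
q=m&(L[...,0]<-100); print('tip',np.percentile(L[q][:,0],[0.5,2]),'grip end',np.percentile(L[m&(L[...,0]>50)][:,0],[98,99.5]))
q=m&(abs(L[...,0])<15);print('hub top',np.median(L[q],0))
f=grab('wrist'); cv2.imwrite('pics/w11.png',cv2.resize(f['p'][110:230,290:360],None,fx=5,fy=5,interpolation=3)[...,::-1])
```

```text
10 28 19.6 227.0
13 29 19.5 228.0
16 42 19.4 226.0
19 84 13.2 196.0
22 20 6.8 112.5
25 32 7.0 113.0
28 25 6.9 113.0
31 31 6.9 113.0
34 30 7.0 114.0
37 31 6.7 113.0
40 35 6.7 114.0
43 36 7.1 114.0
46 29 6.8 114.0
49 36 6.9 114.0
52 33 7.0 114.0
55 35 7.1 113.0
58 35 6.7 115.0
61 35 7.0 114.0
64 35 7.1 115.0
67 36 6.5 115.0
70 37 6.9 115.0
73 36 6.4 115.0
76 37 7.2 115.0
79 37 7.3 115.0
82 43 6.2 121.0
85 62 1.8 98.0
tip [-434.85333363 -431.83030593] grip end [86.22780826 86.33769661]
hub top [ 0.38279519 -0.2081391  19.6293355 ]
```

Grip spans 22–86.3 mm against a nominal 20–85: home to about 1 mm. There is time, so I give the grip end a light guarded nudge to ensure the shoulder is against the hub.

Run:
```python
from ram import *
B=barR(.367,-.4); T=toolR(B)
P=lambda x,z:H+B@np.array([x,0,z])
ctrl.gripper_to(0,40)
ctrl.move_ptp(P(118,90),T)
ctrl.move_l(P(118,-8),vel=120,threshold=10)
h=ctrl.move_l(P(88,-8),vel=20,threshold=10); s=sensors.read_state(); e=(np.array(s['eef_pos'])-H)@B
print(h,e.round(1),np.array(s['force'])@B)
ctrl.move_l(P(118,-8),vel=80); ctrl.move_l(P(118,100),vel=200)
ctrl.move_ptp(np.array([575,-110,400.]),Rz((.07,1)))
w=grab('wrist'); C=cloud(w); L=(C-H)@barR(.367); m=(w['d']>0)&(abs(L[...,1])<6)&(abs(L[...,2])<30)
print('grip end',np.percentile(L[m&(L[...,0]>50)][:,0],[98,99.5]))
fs={'wrist':w,'side':grab('side')}; ang(fs); ram(fs); print(sensors.read_state()['t'])
```

```text
True [95.5  0.2 -8.2] [ 1.78132727 -0.7369271   1.26546449]
grip end [84.99703141 85.25399257]
wrist angle 0.3664968667809038 icpt 6.177898969252773 423 tip x -113.22089901118885
side angle 0.376301025430606 icpt 5.500151615004591 160 tip x -136.62512958354756
wrist ram top rel shaft [79.4 79.9 80.3] 381 x,y [-25.6 -75.1  79.4]
   hub slope [3.840e-01 1.000e-03 2.096e+01] 478
side ram top rel shaft [77.4 78.6 79.9] 47 x,y [-25.8 -75.2  77.4]
   hub slope [ 3.1200e-01 -1.2000e-02  2.0026e+01] 78
46.1167
```

```bash
python3 -c "
from h import *
print(ctrl.finish_job())"
```

```text
the job is handed in; nothing more can be done
None
```

I handed the job in: the lever bar is through the hub from the back, with its grip end at the fully-home position (85 mm), and swung down to about 0.37 rad until the ram met resistance on the stamp. The last picture shows the stamp still standing; I did not re-measure the other things on the bench.

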